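# Clamp the flange on the inspection fixture: snug plus a quarter turn

### The arm

A 6-joint arm with a two-finger parallel gripper is mounted at the origin on a cart in front of the work surface, level with it; the furniture and walls round the work are solid. World frame = base frame: x ahead of the robot, y to its left, z up, the work surface at z = 0. Lengths are in m, angles in rad, forces in N, time in s.
With the tool pointing down it reaches from about 0.275 to 0.85 m from the base axis. Payload 19 kg.
Tool frame: the origin (TCP) lies midway between the tips of the shut fingers; the grasp point (between the pads) lies 19 mm behind it; z points along the fingers, y is the line along which they close (so a half turn about z gives the same grasp; the last joint's range is limited). The gripper opens to 85 mm and grips with 20 to 120 N. Pads are 22 mm wide; open, the fingers measure 114 mm over their backs; the gripper's body (76 mm by 85 mm) begins 54 mm behind the grasp point. The pads swing forward as they close: fully open they stand 13 mm farther back than shut.
Start: joints at [-1.411, 0.15, 1.437, -0, 1.554, -0.134], TCP at [0.166, -0.55, 0.231] pointing down, gripper open.
Joint ranges: [-2.8, 2.8], [-0.68, 2.1], [0.12, 2.68], [-1.39, 4.53], [0.16, 2.79], [-2.81, 2.81]. Speed limits (rad/s): [1.89, 1.89, 2.22, 3.01, 3.01, 3.01].

### API

Orientations are given as a 3x3 rotation matrix whose columns are the frame's x, y, z axes.
In Python, from plant import sensors, imaging, arm gives the robot as it stands. The module is installed in compiled form; this text tells all that it offers.
- The arm moves only by the tool jog_arm, never from a script. Its argument "deltas" is a list that holds one entry, the list of rows, each a list of 5 numbers: the finger opening in mm, from 0 to 85.4, then the shift along the tool's x, y, z in mm, then the turn about the tool's z in degrees. A call has 1 to 10 rows; each row is the pose to reach, as a shift and turn from the pose commanded when the call began, along the tool's axes at that moment; what a row does not reach only later rows make up. A row lasts 1/8 s, in which the tool goes at most 62.5 mm and 10.7 degrees, less where a joint would pass 70% of its speed; a pose out of reach is approached as far as the arm can. A call with a gripper value outside its range is refused whole. The fingers move at their own pace and stop on an object; the grip force is fixed at half the most. Time passes only in rows, so rows that repeat a pose let the fingers close. It gives the time, the measured TCP pose, the force, the opening and the grip force at its end, in the units of the state.
- sensors.get_obs(): the state, without advancing time (a new reading comes with each control period).
- imaging.camera(name): name is "scene" or "side" or "wrist"; returns a dict with "frame" (400x640x3 uint8, blue, green, red), "intrinsics" (3x3 intrinsics, pixels), "distortion" ([k1, k2, p1, p2, k3] as OpenCV has them; the pictures are not rectified), "xyz" and "orientation" of the camera in the world. Camera axes: x right, y down, z forward; pixel columns grow to the right and rows downward; lengths in m; the calibration is good to about 2 mm. A picture is of the moment at which its call begins. There is no depth.
- arm.finish_job(): hands the job in; it is judged then, once.
The state is a dict: "t": time; "joints": joint angles; "joint_velocities": joint speeds; "joint_efforts": joint torques, N m; "tool_pos": TCP position; "tcp_rot": TCP orientation; "ft_force": force on the tool from outside, world axes, zero at the start; "torque": the same for the moment, N m; "gripper_width": finger opening in m; "grip_force": force on a finger pad.
Only numpy, scipy, OpenCV 4.12 (cv2) and the standard library are available. Lean on these libraries where they do the work, as an engineer would, in place of code of your own. Each camera call takes 0.05 s, during which the arm holds its last target. There are 200 camera calls.

### The job

Swing the clamp arm of the inspection fixture over the turned flange, fully home to its end stop. Only then tighten its T-knob clockwise until you feel the foot meet the flange and the turning resistance start to rise, add a quarter turn from that point, and let go. Do not tighten much beyond that, as the flange would be marked, and do not disturb the small parts and tools lying on and round the fixture.

Things in the scene. Friction and masses are not known exactly. Their poses are not given: they have to be found in the camera images.
- knob_grip (a point): Centre of the black T-knob's grip bar, on the screw's axis, at z = 129 mm (it does not rise or sink). The bar is 52 mm long (this point's x), 14 mm thick (y, the width to grip), 26 mm high (13 up and down from here); a round collar, 24 mm across, is below it. The arm's top is 31 mm below this point, the pivot's cap (z = 104 mm) 85 mm to the side; all free above.
- knob (a joint): Knob angle against the arm, rad, growing clockwise from above (tightening); starts at -0.3 to 0.2. Turns freely against an even friction of 0.18 N m, which can flip sign as the hand stops. First touch of foot and flange is at 0.5 to 2.7, different each time, not to be seen. From there a springy moment adds to it: 0.07 N m at 0.5 rad, 0.11 at 0.9, then 0.05 more per rad. It holds when let go.
- clamp_arm (a joint): Swing of the clamp arm about its vertical pivot, rad: 0 is home, on its end stop, the knob over the flange; grows as it opens counter-clockwise from above, towards the robot; starts at 0.6 to 1.1. A little stiff (about 3 N at the knob moves it); stays where it is left.
- clamp_pivot (a point): Point on the vertical pivot axis of the clamp arm, at z = 98 mm. The knob's axis lies 85 mm from it; this point's y axis points at the knob when the arm is home (with the arm open by a, the direction to the knob is turned counter-clockwise by a).
- fixture: The fixture, fixed to the bench: aluminium base plate 200 x 150 x 12 mm (x, y, z); 55 mm to -y of its middle a steel post with the grey clamp arm (28 mm wide at most, z = 78 to 98 mm); 30 mm to +y of its middle a turned steel flange in a nest (56 mm across, top at z = 57 to 62 mm, depending on the packing below). Origin: centre of the plate's underside.
- foot: The steel foot at the lower end of the clamp screw, 20 mm across, under the arm's end; origin at its underside, at z = 63 mm with the knob at 0, sinking 2 mm per radian tightened. Past first touch it presses with 34 N at 0.5 rad, 57 N at 0.95, 72 N at a quarter turn and 24 N more for each further radian.
- sample_bush_2: Small turned bush, 28 mm across, 20 mm high, standing loose on the fixture's base plate, a bystander. Origin at its underside.
- sample_cone: Small turned cone, 22 mm across, 26 mm high, standing loose on the fixture's base plate, a bystander. Origin at its underside.
- sample_bush_1: Small turned bush, 24 mm across, 22 mm high, standing on the bench, a bystander. Origin at its underside.
- caliper: Caliper lying on the bench, 82 x 216 x 13 mm, a bystander.
- screwdriver_red: Screwdriver lying on the bench, 171 mm long, a bystander.
- hex_key: Hex key lying on the bench, 34 x 98 x 8 mm, a bystander.

How it is judged:
On the way, in this order (a step that is already met when the one before it is completed fails the run):
1. the clamp arm is home (within 0.08 rad of its stop), the foot not yet loaded (value of joint clamp_arm below 0.08 rad and contact force between foot and anything else below 1 N), for 0.1 s.
2. the foot has met the flange (presses on it with more than 3 N) (contact force between foot and anything else above 3 N), for 0.1 s.
At the end, for the whole second after the job is handed in: The clamp arm is home (within 0.08 rad of its stop), and the foot presses on the flange with 56 to 90 N, which is the knob turned 53 to 134 degrees (a quarter turn, roughly) past first touch; the knob is released and at rest (value of joint clamp_arm below 0.08 rad and contact force between foot and anything else between 56 and 90 N and velocity of joint knob between -0.1 and 0.1 rad/s).
It fails at once if the knob is over-tightened: the foot presses with more than 98 N (about 150 degrees past first touch) (contact force between foot and anything else above 98 N).
It fails at once if the foot is pressed down on something while the arm is not home (contact force between foot and anything else above 3 N and value of joint clamp_arm above 0.12 rad).
It fails at once if a bystander is moved by more than 20 mm (distance of any of sample_bush_2, sample_cone, sample_bush_1, caliper, screwdriver_red, hex_key from where it was at the start of the episode above 0.02 m).
It also fails if it takes over 67 s, if anything falls off the work surface, if the arm or the gripper's body presses on something with over 40 N, if the wrist force passes 120 N, or if a joint passes its speed limit or range.

## Working session

There is one attempt and no reset: what is moved stays moved. The work goes in short steps, Python scripts to look and compute and a tool call to move; the robot and the scene stay as the last step left them, time stands still between calls to the robot, and variables do not carry over. Pictures are saved under pics/ and viewed, at most 10 in all, crops included, and the job is handed in when it is done.

Besides the shell and the picture viewer there is one more tool, called after "Emit:" by a JSON object that holds its "name" and its "arguments", one argument or row to a line. jog_arm: Moves the arm, as the interface text tells. Its arguments: {"type":"object","properties":{"deltas":{"type":"array","items":{"type":"array","items":{"type":"array","items":{"type":"number"}}}}},"required":["deltas"]}

```bash
mkdir -p pics; python3 - <<'E'
from plant import sensors, imaging
import cv2,pickle,numpy as np
d={}
for n in ("scene","side"):
    c=imaging.camera(n); d[n]=c; cv2.imwrite(f"pics/{n}0.png",c["frame"]); print(n,np.round(c["xyz"],3))
pickle.dump(d,open("cams.pkl","wb"))
o=sensors.get_obs(); print(o["t"],o["tool_pos"],np.round(o["tcp_rot"],3))
E
```

```text
scene [0.166 0.486 0.727]
side [ 0.781 -0.639  0.836]
0.1 [ 0.16645324 -0.55017604  0.23075045] [[ 0.957  0.29  -0.   ]
 [ 0.29  -0.957  0.001]
 [ 0.    -0.001 -1.   ]]
```

View pics/scene0.png

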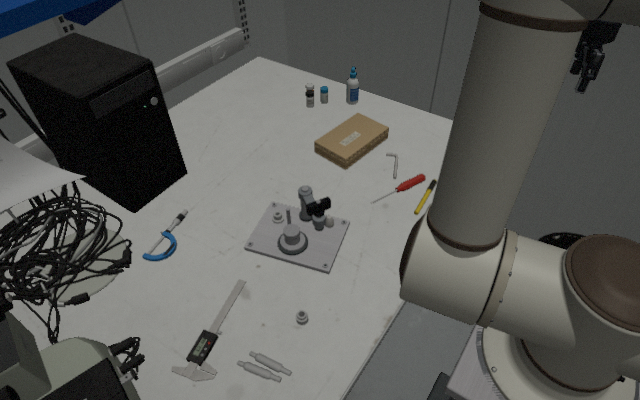

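View pics/side0.png

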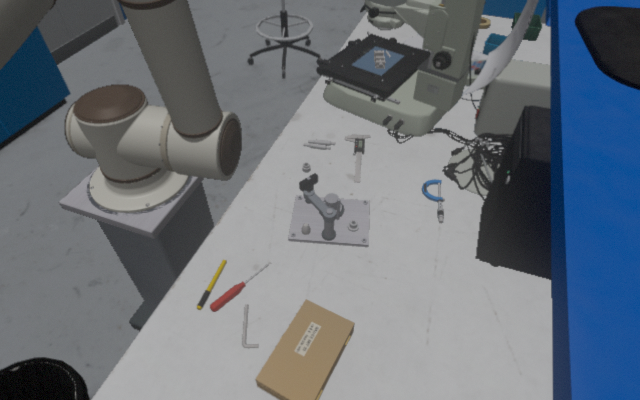

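The scene view shows the plate at about (298,237), with the knob near (320,205). The side view shows the plate at (330,220), with the knob at (309,183). I'll enlarge both.

```bash
python3 - <<'E'
import cv2,pickle,numpy as np
d=pickle.load(open("cams.pkl","rb"))
a=d["scene"]["frame"][175:275,240:360]; b=d["side"]["frame"][165:265,270:390]
f=lambda i:cv2.resize(i,None,fx=5,fy=5,interpolation=cv2.INTER_CUBIC)
m=np.vstack([f(a)*1,f(b)])
m=cv2.resize(np.hstack([f(a),f(b)]),(1200,500))
cv2.imwrite("pics/c1.png",f(a));cv2.imwrite("pics/c2.png",f(b))
E
```

```text
(no output)
```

View pics/c1.png

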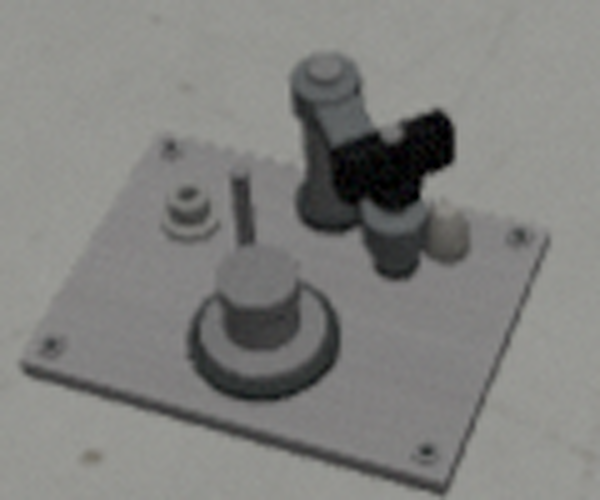

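View pics/c2.png

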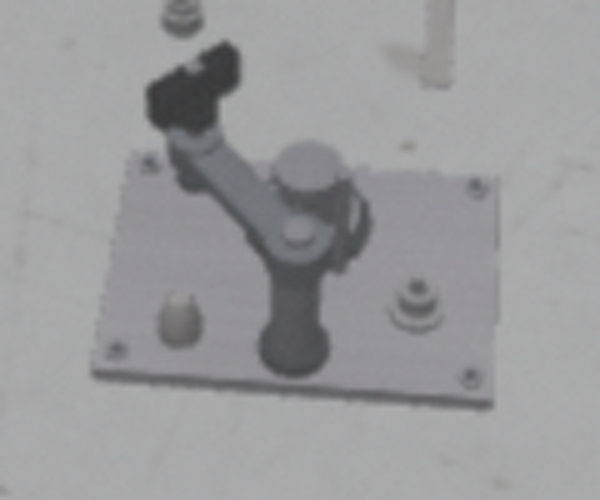

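```bash
cat > h.py <<'E'
import cv2,pickle,numpy as np
def ray(c,uv):
    p=cv2.undistortPoints(np.array([[uv]],float),np.array(c["intrinsics"]),np.array(c["distortion"]))[0,0]
    return np.array(c["xyz"]),np.array(c["orientation"])@np.r_[p,1]
def atz(c,uv,z):
    o,r=ray(c,uv); return o+r*(z-o[2])/r[2]
E
python3 - <<'E'
from h import *
d=pickle.load(open("cams.pkl","rb"))
S=lambda l,o:[(x/5+o[0],y/5+o[1]) for x,y in l]
sc=S([(165,135),(550,237),(445,485),(25,362),(327,68),(257,275),(393,130)],(240,175))
# same order in side: scene corners back-left.. map by printed coords
si=S([(497,402),(95,373),(133,152),(497,178),(298,230),(308,165),(195,66)],(270,165))
for a,b,z in zip(sc,si,[.012]*4+[.104,.06,.142]):
    print(np.round(atz(d["scene"],a,z)[:2]*1e3), np.round(atz(d["side"],b,z)[:2]*1e3))
E
```

```text
[672. -11.] [681. -14.]
[481. -60.] [491. -67.]
[445.  81.] [450.  79.]
[634. 131.] [640. 130.]
[574. -19.] [578. -20.]
[552.  64.] [556.  60.]
[506.  26.] [508.  29.]
```

Emit:
{"name": "jog_arm", "arguments": {
  "deltas": [
    [[85, 50, -45, -20, 0], [85, 95, -87, -40, 0], [85, 140, -128, -50, 0], [85, 185, -170, -50, 0], [85, 230, -211, -50, 0], [85, 275, -252, -50, 0], [85, 320, -294, -50, 0], [85, 365, -335, -50, 0], [85, 410, -376, -50, 0], [85, 455, -418, -50, 0]]
  ]
}}

```text
t: 1.35
tool_pos: [0.4815, -0.0164, 0.2813]
tcp_rot: [[0.957, 0.29, 0.0], [0.29, -0.957, -0.0], [0.0, 0.0, -1.0]]
ft_force: [0.6, -1.9, 0.9]
gripper_width: 0.0855
grip_force: 0.0
```

Emit:
{"name": "jog_arm", "arguments": {
  "deltas": [
    [[85, 38, -34, 0, 0], [85, 38, -34, 0, 0], [85, 38, -34, 0, 0]]
  ]
}}

```text
t: 1.72
tool_pos: [0.5072, 0.0249, 0.281]
tcp_rot: [[0.957, 0.29, -0.001], [0.29, -0.957, -0.0], [-0.001, -0.0, -1.0]]
ft_force: [-0.3, 0.0, 0.1]
gripper_width: 0.085
grip_force: 0.0
```

```bash
python3 - <<'E'
from plant import sensors, imaging
from h import *
c=imaging.camera("wrist"); pickle.dump(c,open("w.pkl","wb")); cv2.imwrite("pics/w1.png",c["frame"])
o=sensors.get_obs(); print(o["t"],o["tool_pos"],o["joints"],c["xyz"],np.round(c["orientation"],2),o["torque"])
E
```

```text
1.775 [0.5071342  0.02440488 0.281192  ] [-1.03677347e-01 -2.69931524e-03  1.50173986e+00 -1.30509821e-04
  1.64293243e+00  1.17380728e+00] [0.57790134 0.04669334 0.42336466] [[ 0.29 -0.92 -0.28]
 [-0.96 -0.28 -0.08]
 [ 0.    0.29 -0.96]] [0.00788388 0.04857053 0.04061984]
```

View pics/w1.png

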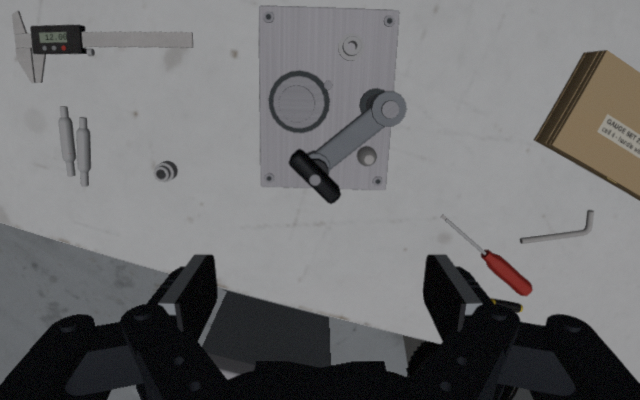

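The wrist view shows the knob's top centre at (315,180), with the bar ends at about (299,156) and (333,197). The pivot cap is at (391,108) and the flange at (297,103).

```bash
python3 - <<'E'
from h import *
c=pickle.load(open("w.pkl","rb"))
k=atz(c,(315,180),.142);p=atz(c,(391,107),.104);f=atz(c,(297,103),.06)
a,b=atz(c,(298,156),.142),atz(c,(334,197),.142)
print(k,p,f,np.degrees(np.arctan2(*(a-b)[1::-1])),np.linalg.norm(a-b),np.linalg.norm((k-p)[:2]),np.degrees(np.arctan2(*(k-p)[1::-1])))
E
```

```text
[0.50704823 0.02925855 0.142     ] [ 0.5797068  -0.01773521  0.104     ] [0.55650485 0.06361544 0.06      ] 57.159010334981204 0.044717667920904015 0.08653138598514504 147.10621398144534
```

Emit:
{"name": "jog_arm", "arguments": {
  "deltas": [
    [[85, 1.3, -4.4, 0, -10.5], [85, 1.3, -4.4, 0, -21], [85, 1.3, -4.4, 0, -31.5], [85, 1.3, -4.4, 0, -42], [85, 1.3, -4.4, 0, -52.5], [85, 1.3, -4.4, 0, -63], [85, 1.3, -4.4, 0, -73.5], [85, 1.3, -4.4, 0, -84], [85, 1.3, -4.4, 0, -94.5], [85, 1.3, -4.4, 0, -105]]
  ]
}}

```text
t: 3.02
tool_pos: [0.507, 0.0283, 0.2816]
tcp_rot: [[-0.531, 0.847, 0.0], [0.847, 0.531, -0.0], [-0.0, 0.0, -1.0]]
ft_force: [0.2, -0.4, 0.0]
gripper_width: 0.0851
grip_force: 0.0
```

Emit:
{"name": "jog_arm", "arguments": {
  "deltas": [
    [[85, 0, 0, 0, -10.5], [85, 0, 0, 0, -21], [85, 0, 0, 0, -31.5], [85, 0, 0, 0, -42], [85, 0, 0, 0, -52.5], [85, 0, 0, 0, -63], [85, 0, 0, 0, -73.5], [85, 0, 0, 0, -84], [85, 0, 0, 0, -94.5], [85, 0, 0, 0, -105]]
  ]
}}

```text
t: 4.28
tool_pos: [0.507, 0.0283, 0.2815]
tcp_rot: [[-0.681, -0.732, 0.0], [-0.732, 0.681, -0.0], [-0.0, -0.0, -1.0]]
ft_force: [-0.1, 0.2, 0.3]
gripper_width: 0.0849
grip_force: 0.0
```

Emit:
{"name": "jog_arm", "arguments": {
  "deltas": [
    [[85, 0, 0, 20, -9], [85, 0, 0, 50, -9], [85, 0, 0, 80, -9], [85, 0, 0, 100, -9], [85, 0, 0, 100, -9]]
  ]
}}

```text
t: 4.9
tool_pos: [0.5066, 0.0286, 0.1805]
tcp_rot: [[-0.563, -0.826, -0.002], [-0.826, 0.563, 0.0], [0.001, 0.002, -1.0]]
ft_force: [0.2, -0.4, 0.3]
gripper_width: 0.0848
grip_force: 0.0
```

```bash
python3 - <<'E'
from plant import sensors, imaging
from h import *
c=imaging.camera("wrist"); pickle.dump(c,open("w.pkl","wb")); cv2.imwrite("pics/w2.png",c["frame"])
o=sensors.get_obs(); print(o["t"],o["tool_pos"],o["joints"],np.round(o["tcp_rot"],3),o["ft_force"],o["torque"])
E
```

```text
4.95 [0.50716559 0.02875717 0.18172602] [-9.51485432e-02  3.31589971e-02  1.66569860e+00  3.24491485e-05
  1.44290867e+00 -2.63898802e+00] [[-0.563 -0.827 -0.   ]
 [-0.827  0.563  0.   ]
 [ 0.     0.    -1.   ]] [-0.05534081 -0.19498617  0.6866094 ] [-0.05554195 -0.01903744 -0.011537  ]
```

View pics/w2.png

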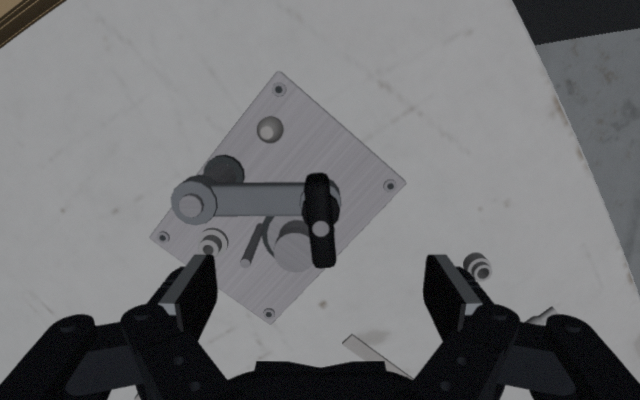

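The knob's top centre is at (320,228), midway between the pads. Its bar runs from (317,176) to (323,266), so it lines up with the tool's x axis.

```bash
python3 - <<'E'
from h import *
c=pickle.load(open("w.pkl","rb"))
k=atz(c,(320,228),.142);p=atz(c,(191,205),.104)
a,b=atz(c,(317.5,176),.142),atz(c,(322.5,266),.142)
print(k,p,np.degrees(np.arctan2(*(b-a)[1::-1])),np.linalg.norm(a-b),(k-p)[:2],np.degrees(np.arctan2(*(k-p)[1::-1])))
E
```

```text
[0.50738544 0.02947052 0.142     ] [ 0.57618606 -0.0180718   0.104     ] 58.6603432115112 0.05198097181683484 [-0.06880062  0.04754231] 145.35491580447837
```

Emit:
{"name": "jog_arm", "arguments": {
  "deltas": [
    [[85, 0, 0, 30, -3], [85, 0, 0, 55, -3], [85, 0, 0, 62, -3], [85, 0, 0, 62, -3], [14, 0, 0, 62, -3], [14, 0, 0, 62, -3], [14, 0, 0, 62, -3], [14, 0, 0, 62, -3], [10, 0, 0, 62, -3], [10, 0, 0, 62, -3]]
  ]
}}

```text
t: 6.2
tool_pos: [0.5071, 0.03, 0.1196]
tcp_rot: [[-0.517, -0.856, -0.001], [-0.856, 0.517, 0.001], [-0.0, 0.001, -1.0]]
ft_force: [-5.8, 3.0, 6.5]
gripper_width: 0.0129
grip_force: 59.1
```

Emit:
{"name": "jog_arm", "arguments": {
  "deltas": [
    [[10, -3.7, -0.3, 0, 2.5], [10, -7.4, -0.8, 0, 5], [10, -11.1, -1.4, 0, 7.5], [10, -14.7, -2.2, 0, 10], [10, -18.3, -3.2, 0, 12.5], [10, -21.8, -4.3, 0, 15], [10, -25.3, -5.5, 0, 17.5], [10, -28.7, -6.9, 0, 20], [10, -28.7, -6.9, 0, 20]]
  ]
}}

```text
t: 7.32
tool_pos: [0.5282, 0.0513, 0.1196]
tcp_rot: [[-0.779, -0.627, -0.0], [-0.627, 0.779, 0.001], [-0.001, 0.001, -1.0]]
ft_force: [-3.5, 4.6, 5.1]
gripper_width: 0.0129
grip_force: 58.5
```

```bash
cat > s.py <<'E'
from plant import sensors
import numpy as np
o=sensors.get_obs();R=np.array(o["tcp_rot"])
print(o["t"],np.round(o["tool_pos"],4),"q6",round(o["joints"][5],3),"yaw_x",np.degrees(np.arctan2(R[1,0],R[0,0])).round(2),"F tool",np.round(R.T@o["ft_force"],1),"M",np.round(o["torque"],3),"w",o["gripper_width"],o["grip_force"])
E
python3 s.py
```

```text
7.325 [0.5282 0.0513 0.1196] q6 -2.297 yaw_x -141.2 F tool [-0.2  5.8 -5.1] M [ 0.948  0.444 -0.199] w 0.012889457110188154 58.532971143722534
```

Emit:
{"name": "jog_arm", "arguments": {
  "deltas": [
    [[10, -3.7, -0.3, 0, 2.5], [10, -7.4, -0.8, 0, 5], [10, -11.1, -1.4, 0, 7.5], [10, -14.7, -2.2, 0, 10], [10, -18.3, -3.2, 0, 12.5], [10, -21.8, -4.3, 0, 15], [10, -25.3, -5.5, 0, 17.5], [10, -27.4, -6.3, 0, 19], [10, -27.4, -6.3, 0, 19]]
  ]
}}

```text
t: 8.45
tool_pos: [0.5536, 0.0635, 0.1197]
tcp_rot: [[-0.941, -0.339, 0.0], [-0.339, 0.941, 0.001], [-0.001, 0.001, -1.0]]
ft_force: [-1.2, 5.4, 3.6]
gripper_width: 0.013
grip_force: 58.4
```

```bash
python3 s.py
```

```text
8.45 [0.5536 0.0635 0.1197] q6 -1.942 yaw_x -160.18 F tool [-0.7  5.5 -3.6] M [ 0.838  0.103 -0.142] w 0.01304502148007571 58.43929588794708
```

Emit:
{"name": "jog_arm", "arguments": {
  "deltas": [
    [[10, -1.5, -0.1, 0, 1], [10, -3, -0.2, 0, 2], [10, -3, -0.2, 0, 2]]
  ]
}}

```text
t: 8.82
tool_pos: [0.5558, 0.0641, 0.1196]
tcp_rot: [[-0.952, -0.306, -0.001], [-0.306, 0.952, 0.001], [0.001, 0.001, -1.0]]
ft_force: [-8.5, 2.6, 7.9]
gripper_width: 0.0127
grip_force: 59.3
```

```bash
python3 s.py
```

```text
8.825 [0.5558 0.0641 0.1196] q6 -1.905 yaw_x -162.16 F tool [ 7.3  5.1 -7.9] M [0.477 1.325 0.005] w 0.01266681559073846 59.33700442314148
```

Emit:
{"name": "jog_arm", "arguments": {
  "deltas": [
    [[10, -1, 0, 0, 0], [10, -1, 0, 0, 0]]
  ]
}}

```text
t: 9.07
tool_pos: [0.5559, 0.0641, 0.1195]
tcp_rot: [[-0.952, -0.307, -0.003], [-0.307, 0.952, 0.0], [0.003, 0.001, -1.0]]
ft_force: [-17.7, -0.6, 13.6]
gripper_width: 0.0129
grip_force: 60.1
```

```bash
python3 s.py
```

```text
9.075 [0.5559 0.0641 0.1195] q6 -1.905 yaw_x -162.15 F tool [ 17.1   4.9 -13.5] M [0.029 2.726 0.061] w 0.012909830660907576 60.086594223976135
```

Emit:
{"name": "jog_arm", "arguments": {
  "deltas": [
    [[10, 1.3, 0, 0, 0], [10, 1.3, 0, 0, 4], [10, 1.3, 0, 0, 8], [10, 1.3, 0, 0, 12]]
  ]
}}

```text
t: 9.57
tool_pos: [0.5558, 0.0639, 0.1196]
tcp_rot: [[-0.995, -0.1, -0.0], [-0.1, 0.995, 0.0], [0.0, 0.001, -1.0]]
ft_force: [-5.5, 2.2, 6.9]
gripper_width: 0.0128
grip_force: 59.4
```

```bash
python3 s.py
```

```text
9.575 [0.5558 0.0639 0.1196] q6 -1.694 yaw_x -174.27 F tool [ 5.2  2.7 -6.9] M [0.328 0.825 0.164] w 0.012759917189822799 59.36371386051178
```

Emit:
{"name": "jog_arm", "arguments": {
  "deltas": [
    [[10, 0, 0, 0, 4], [10, 0, 0, 0, 8], [10, 0, 0, 0, 12]]
  ]
}}

```text
t: 9.95
tool_pos: [0.5558, 0.0638, 0.1196]
tcp_rot: [[-0.994, 0.109, -0.001], [0.109, 0.994, 0.0], [0.001, 0.0, -1.0]]
ft_force: [-4.9, 0.3, 6.3]
gripper_width: 0.0128
grip_force: 59.3
```

```bash
python3 s.py
```

```text
9.95 [0.5558 0.0638 0.1196] q6 -1.485 yaw_x 173.72 F tool [ 4.9 -0.2 -6.3] M [0.146 0.749 0.162] w 0.012792624791115445 59.34945344924927
```

Emit:
{"name": "jog_arm", "arguments": {
  "deltas": [
    [[10, 0, 0, 0, 4], [10, 0, 0, 0, 8], [10, 0, 0, 0, 12]]
  ]
}}

```text
t: 10.32
tool_pos: [0.5558, 0.0636, 0.1196]
tcp_rot: [[-0.95, 0.314, -0.001], [0.314, 0.95, -0.0], [0.0, -0.0, -1.0]]
ft_force: [-5.2, -0.0, 6.3]
gripper_width: 0.0129
grip_force: 59.4
```

```bash
python3 s.py
```

```text
10.325 [0.5558 0.0636 0.1196] q6 -1.275 yaw_x 161.72 F tool [ 5.  -1.7 -6.3] M [-0.081  0.872  0.184] w 0.012905703956703924 59.37543511390686
```

Emit:
{"name": "jog_arm", "arguments": {
  "deltas": [
    [[10, 0, 0, 0, 4], [10, 0, 0, 0, 8], [10, 0, 0, 0, 12]]
  ]
}}

```text
t: 10.7
tool_pos: [0.5557, 0.0635, 0.1196]
tcp_rot: [[-0.864, 0.504, -0.001], [0.504, 0.864, -0.0], [0.0, -0.001, -1.0]]
ft_force: [-6.5, -2.6, 7.5]
gripper_width: 0.0128
grip_force: 59.5
```

```bash
python3 s.py
```

```text
10.7 [0.5557 0.0635 0.1196] q6 -1.066 yaw_x 149.72 F tool [ 4.3 -5.5 -7.5] M [-0.275  0.987  0.245] w 0.012804578242106734 59.459282755851746
```

Emit:
{"name": "jog_arm", "arguments": {
  "deltas": [
    [[10, 0, 0, 0, 4], [10, 0, 0, 0, 8], [10, 0, 0, 0, 12]]
  ]
}}

```text
t: 11.08
tool_pos: [0.5557, 0.0633, 0.1196]
tcp_rot: [[-0.74, 0.673, -0.001], [0.673, 0.74, -0.001], [0.0, -0.001, -1.0]]
ft_force: [-7.7, -3.1, 6.8]
gripper_width: 0.0128
grip_force: 59.6
```

```bash
python3 s.py
```

```text
11.075 [0.5557 0.0633 0.1196] q6 -0.857 yaw_x 137.71 F tool [ 3.6 -7.4 -6.8] M [-0.482  1.147  0.176] w 0.012752517655427426 59.57194983959198
```

Emit:
{"name": "jog_arm", "arguments": {
  "deltas": [
    [[10, 0, 0, 0, 4], [10, 0, 0, 0, 8], [10, 0, 0, 0, 12]]
  ]
}}

```text
t: 11.45
tool_pos: [0.5555, 0.0632, 0.1196]
tcp_rot: [[-0.584, 0.812, -0.001], [0.812, 0.584, -0.001], [0.0, -0.001, -1.0]]
ft_force: [-8.2, -4.1, 8.8]
gripper_width: 0.0128
grip_force: 59.7
```

```bash
python3 s.py
```

```text
11.45 [0.5555 0.0632 0.1196] q6 -0.647 yaw_x 125.71 F tool [ 1.4 -9.1 -8.8] M [-0.632  1.352  0.226] w 0.012845492588196245 59.69844102859497
```

Emit:
{"name": "jog_arm", "arguments": {
  "deltas": [
    [[10, 0, 0, 0, 4], [10, 0, 0, 0, 8]]
  ]
}}

```text
t: 11.7
tool_pos: [0.5554, 0.0632, 0.1196]
tcp_rot: [[-0.465, 0.885, -0.001], [0.885, 0.465, -0.001], [-0.0, -0.002, -1.0]]
ft_force: [-9.9, -5.3, 8.4]
gripper_width: 0.0127
grip_force: 59.8
```

```bash
python3 s.py
```

```text
11.7 [0.5554 0.0632 0.1196] q6 -0.507 yaw_x 117.71 F tool [ -0.  -11.3  -8.3] M [-0.737  1.45   0.214] w 0.012747063366888517 59.78694498538971
```

Emit:
{"name": "jog_arm", "arguments": {
  "deltas": [
    [[10, 0, 0, 0, 4], [10, 0, 0, 0, 8]]
  ]
}}

```text
t: 11.95
tool_pos: [0.5553, 0.0631, 0.1196]
tcp_rot: [[-0.337, 0.941, -0.002], [0.941, 0.337, -0.001], [-0.0, -0.002, -1.0]]
ft_force: [-11.1, -5.1, 8.0]
gripper_width: 0.0126
grip_force: 59.9
```

```bash
python3 s.py
```

```text
11.95 [0.5553 0.0631 0.1196] q6 -0.368 yaw_x 109.71 F tool [ -1.1 -12.1  -8. ] M [-0.848  1.632  0.173] w 0.01258742973213719 59.87735688686371
```

Emit:
{"name": "jog_arm", "arguments": {
  "deltas": [
    [[10, 0, 0, 0, 4], [10, 0, 0, 0, 8]]
  ]
}}

```text
t: 12.2
tool_pos: [0.5553, 0.0631, 0.1196]
tcp_rot: [[-0.203, 0.979, -0.002], [0.979, 0.203, -0.001], [-0.001, -0.002, -1.0]]
ft_force: [-11.7, -4.9, 9.1]
gripper_width: 0.0127
grip_force: 60.0
```

```bash
python3 s.py
```

```text
12.2 [0.5553 0.0631 0.1196] q6 -0.228 yaw_x 101.71 F tool [ -2.4 -12.5  -9.1] M [-0.895  1.837  0.239] w 0.012717110861027125 59.96783494949341
```

Emit:
{"name": "jog_arm", "arguments": {
  "deltas": [
    [[10, 0, 0, 0, 4], [10, 0, 0, 0, 8]]
  ]
}}

```text
t: 12.45
tool_pos: [0.5551, 0.0631, 0.1196]
tcp_rot: [[-0.065, 0.998, -0.002], [0.998, 0.065, -0.001], [-0.001, -0.002, -1.0]]
ft_force: [-12.1, -5.9, 9.6]
gripper_width: 0.0127
grip_force: 60.1
```

```bash
python3 s.py
```

```text
12.45 [0.5551 0.0631 0.1196] q6 -0.089 yaw_x 93.71 F tool [ -5.1 -12.5  -9.5] M [-0.897  1.936  0.185] w 0.012689025620698444 60.05667507648468
```

Emit:
{"name": "jog_arm", "arguments": {
  "deltas": [
    [[10, -0.3, -0.8, 0, 4], [10, -0.3, -0.8, 0, 8]]
  ]
}}

```text
t: 12.7
tool_pos: [0.555, 0.063, 0.1196]
tcp_rot: [[0.075, 0.997, -0.001], [0.997, -0.075, -0.0], [-0.0, -0.001, -1.0]]
ft_force: [-5.6, -1.9, 7.0]
gripper_width: 0.0126
grip_force: 59.5
```

```bash
python3 s.py
```

```text
12.7 [0.555  0.063  0.1196] q6 0.05 yaw_x 85.71 F tool [-2.3 -5.4 -7. ] M [-0.411  0.969  0.196] w 0.012608076587668108 59.46541249752045
```

Emit:
{"name": "jog_arm", "arguments": {
  "deltas": [
    [[10, 0, 0, 0, 4], [10, 0, 0, 0, 8]]
  ]
}}

```text
t: 12.95
tool_pos: [0.5548, 0.0631, 0.1196]
tcp_rot: [[0.213, 0.977, -0.001], [0.977, -0.213, -0.0], [-0.001, -0.001, -1.0]]
ft_force: [-6.7, -2.6, 6.9]
gripper_width: 0.0128
grip_force: 59.7
```

```bash
python3 s.py
```

```text
12.95 [0.5548 0.0631 0.1196] q6 0.19 yaw_x 77.71 F tool [-4.  -6.  -6.9] M [-0.325  1.169  0.172] w 0.012847004191748466 59.68247830867767
```

Emit:
{"name": "jog_arm", "arguments": {
  "deltas": [
    [[10, 0, 0, 0, 4], [10, 0, 0, 0, 8]]
  ]
}}

```text
t: 13.2
tool_pos: [0.5547, 0.0631, 0.1196]
tcp_rot: [[0.347, 0.938, -0.001], [0.938, -0.347, -0.0], [-0.001, -0.001, -1.0]]
ft_force: [-8.2, -2.2, 7.8]
gripper_width: 0.0129
grip_force: 59.8
```

```bash
python3 s.py
```

```text
13.2 [0.5547 0.0631 0.1196] q6 0.33 yaw_x 69.72 F tool [-4.9 -7.  -7.8] M [-0.401  1.321  0.147] w 0.012942792839446304 59.75965082645416
```

Emit:
{"name": "jog_arm", "arguments": {
  "deltas": [
    [[10, 0, 0, 0, 4], [10, 0, 0, 0, 8]]
  ]
}}

```text
t: 13.45
tool_pos: [0.5547, 0.0631, 0.1196]
tcp_rot: [[0.474, 0.881, -0.001], [0.881, -0.474, -0.0], [-0.001, -0.001, -1.0]]
ft_force: [-9.4, -2.1, 7.7]
gripper_width: 0.013
grip_force: 59.8
```

```bash
python3 s.py
```

```text
13.45 [0.5547 0.0631 0.1196] q6 0.469 yaw_x 61.72 F tool [-6.3 -7.3 -7.7] M [-0.285  1.499  0.182] w 0.01301124505853781 59.836665987968445
```

Emit:
{"name": "jog_arm", "arguments": {
  "deltas": [
    [[10, 0, 0, 0, 4], [10, 0, 0, 0, 8]]
  ]
}}

```text
t: 13.7
tool_pos: [0.5546, 0.0632, 0.1196]
tcp_rot: [[0.592, 0.806, -0.002], [0.806, -0.592, -0.0], [-0.001, -0.001, -1.0]]
ft_force: [-10.1, -2.0, 8.6]
gripper_width: 0.0127
grip_force: 59.9
```

```bash
python3 s.py
```

```text
13.7 [0.5546 0.0632 0.1196] q6 0.609 yaw_x 53.72 F tool [-7.6 -6.9 -8.6] M [-0.279  1.685  0.153] w 0.0127208909706117 59.94275629520416
```

Emit:
{"name": "jog_arm", "arguments": {
  "deltas": [
    [[10, -0.5, -0.4, 0, 4], [10, -0.5, -0.4, 0, 8]]
  ]
}}

```text
t: 13.95
tool_pos: [0.5544, 0.0632, 0.1197]
tcp_rot: [[0.698, 0.716, -0.0], [0.716, -0.698, 0.0], [-0.0, -0.0, -1.0]]
ft_force: [-5.5, 0.4, 7.4]
gripper_width: 0.013
grip_force: 59.7
```

```bash
python3 s.py
```

```text
13.95 [0.5544 0.0632 0.1197] q6 0.748 yaw_x 45.73 F tool [-3.6 -4.2 -7.4] M [0.071 0.906 0.203] w 0.012965127646314592 59.696617126464844
```

Emit:
{"name": "jog_arm", "arguments": {
  "deltas": [
    [[10, 0, 0, 0, 4], [10, 0, 0, 0, 8]]
  ]
}}

```text
t: 14.2
tool_pos: [0.5544, 0.0633, 0.1198]
tcp_rot: [[0.791, 0.612, -0.001], [0.612, -0.791, 0.0], [-0.0, -0.0, -1.0]]
ft_force: [-6.2, 0.4, 9.2]
gripper_width: 0.0125
grip_force: 60.1
```

```bash
python3 s.py
```

```text
14.2 [0.5544 0.0633 0.1198] q6 0.888 yaw_x 37.73 F tool [-4.7 -4.1 -9.2] M [0.144 1.14  0.207] w 0.012487312844008277 60.1027250289917
```

Emit:
{"name": "jog_arm", "arguments": {
  "deltas": [
    [[10, 0, 0, 0, 4], [10, 0, 0, 0, 8]]
  ]
}}

```text
t: 14.45
tool_pos: [0.5543, 0.0633, 0.1199]
tcp_rot: [[0.868, 0.496, -0.001], [0.496, -0.868, 0.0], [-0.0, -0.0, -1.0]]
ft_force: [-7.9, 1.3, 11.6]
gripper_width: 0.0125
grip_force: 60.5
```

```bash
python3 s.py
```

```text
14.45 [0.5543 0.0633 0.1199] q6 1.027 yaw_x 29.73 F tool [ -6.2  -5.  -11.6] M [0.267 1.383 0.259] w 0.012460091335390147 60.500757694244385
```

Emit:
{"name": "jog_arm", "arguments": {
  "deltas": [
    [[10, 0, 0, 0, 4], [10, 0, 0, 0, 8]]
  ]
}}

```text
t: 14.7
tool_pos: [0.5543, 0.0634, 0.1201]
tcp_rot: [[0.929, 0.37, -0.001], [0.37, -0.929, 0.0], [-0.0, -0.001, -1.0]]
ft_force: [-8.4, 2.0, 13.3]
gripper_width: 0.0125
grip_force: 61.0
```

```bash
python3 s.py
```

```text
14.7 [0.5543 0.0634 0.1201] q6 1.167 yaw_x 21.73 F tool [ -7.1  -5.  -13.3] M [0.338 1.549 0.311] w 0.012531440332215413 60.969995856285095
```

Emit:
{"name": "jog_arm", "arguments": {
  "deltas": [
    [[10, 0, 0, 0, 4], [10, 0, 0, 0, 8]]
  ]
}}

```text
t: 14.95
tool_pos: [0.5543, 0.0635, 0.1201]
tcp_rot: [[0.971, 0.237, -0.001], [0.237, -0.971, 0.001], [-0.0, -0.001, -1.0]]
ft_force: [-10.1, 2.8, 14.3]
gripper_width: 0.0126
grip_force: 61.2
```

```bash
python3 s.py
```

```text
14.95 [0.5543 0.0635 0.1201] q6 1.307 yaw_x 13.74 F tool [ -9.1  -5.2 -14.3] M [0.499 1.645 0.344] w 0.012603290139891176 61.17302477359772
```

Emit:
{"name": "jog_arm", "arguments": {
  "deltas": [
    [[10, 0, 0, 0, 4], [10, 0, 0, 0, 8]]
  ]
}}

```text
t: 15.2
tool_pos: [0.5542, 0.0636, 0.1202]
tcp_rot: [[0.995, 0.1, -0.001], [0.1, -0.995, 0.001], [-0.0, -0.001, -1.0]]
ft_force: [-10.3, 4.1, 13.6]
gripper_width: 0.0129
grip_force: 61.3
```

```bash
python3 s.py
```

```text
15.2 [0.5542 0.0636 0.1202] q6 1.446 yaw_x 5.74 F tool [ -9.9  -5.1 -13.6] M [0.655 1.684 0.303] w 0.012872552118662284 61.29998803138733
```

Emit:
{"name": "jog_arm", "arguments": {
  "deltas": [
    [[10, -0.5, -0.3, 0, 4], [10, -0.5, -0.3, 0, 8], [10, -0.5, -0.3, 0, 12], [10, -0.5, -0.3, 0, 16]]
  ]
}}

```text
t: 15.7
tool_pos: [0.5542, 0.0638, 0.1202]
tcp_rot: [[0.984, -0.178, 0.001], [-0.178, -0.984, 0.001], [0.0, -0.001, -1.0]]
ft_force: [-6.1, 4.7, 12.5]
gripper_width: 0.0128
grip_force: 61.1
```

```bash
python3 s.py
```

```text
15.7 [0.5542 0.0638 0.1202] q6 1.726 yaw_x -10.26 F tool [ -6.9  -3.6 -12.5] M [0.616 0.957 0.365] w 0.012776750896925898 61.122790575027466
```

Emit:
{"name": "jog_arm", "arguments": {
  "deltas": [
    [[10, 0, 0, 0, 4], [10, 0, 0, 0, 8], [10, 0, 0, 0, 12], [10, 0, 0, 0, 16]]
  ]
}}

```text
t: 16.2
tool_pos: [0.5543, 0.064, 0.1203]
tcp_rot: [[0.897, -0.442, 0.001], [-0.442, -0.897, 0.001], [0.0, -0.001, -1.0]]
ft_force: [-5.5, 5.5, 13.9]
gripper_width: 0.013
grip_force: 61.3
```

```bash
python3 s.py
```

```text
16.2 [0.5543 0.064  0.1203] q6 2.005 yaw_x -26.26 F tool [ -7.3  -2.5 -13.9] M [0.881 0.905 0.375] w 0.013008041652899656 61.286614537239075
```

Emit:
{"name": "jog_arm", "arguments": {
  "deltas": [
    [[10, 0, 0, 0, 4], [10, 0, 0, 0, 8]]
  ]
}}

```text
t: 16.45
tool_pos: [0.5543, 0.0641, 0.1203]
tcp_rot: [[0.827, -0.563, 0.001], [-0.563, -0.827, 0.001], [0.0, -0.001, -1.0]]
ft_force: [-4.6, 6.4, 13.3]
gripper_width: 0.0132
grip_force: 61.3
```

```bash
python3 s.py
```

```text
16.45 [0.5543 0.0641 0.1203] q6 2.145 yaw_x -34.25 F tool [ -7.4  -2.7 -13.3] M [1.019 0.816 0.45 ] w 0.013203596895733699 61.34800314903259
```

```bash
python3 - <<'E'
import numpy as np
d=[(185.7,.164),(173.7,.162),(161.7,.184),(149.7,.245),(137.7,.176),(125.7,.226),(117.7,.214),(109.7,.173),(101.7,.239),(93.7,.185),(85.7,.196),(77.7,.172),(69.7,.147),(61.7,.182),(53.7,.153),(45.7,.203),(37.7,.207),(29.7,.259),(21.7,.311),(13.7,.344),(5.7,.303),(-10.3,.365),(-26.3,.375),(-34.3,.45)]
y,m=np.array(d).T
for t in range(30,90,5):
    s=np.interp(np.radians(t-y),[0,.5,.9,2.9],[0,.07,.11,.21]); 
    r=m-s; b=r.mean(); A=np.c_[np.ones_like(s),s]; k,res,*_=np.linalg.lstsq(A,m,rcond=None)
    print(t,round(b,3),r.std().round(4),k.round(2),np.sqrt(res/len(m)).round(4))
E
```

```text
30 0.216 0.0496 [0.2  1.93] [0.0357]
35 0.213 0.0464 [0.2  1.85] [0.0317]
40 0.211 0.0434 [0.19 1.77] [0.0289]
45 0.208 0.0411 [0.19 1.68] [0.0276]
50 0.204 0.0394 [0.19 1.6 ] [0.0277]
55 0.201 0.0385 [0.18 1.51] [0.0293]
60 0.198 0.0387 [0.18 1.42] [0.0321]
65 0.194 0.0394 [0.18 1.33] [0.0351]
70 0.19 0.0408 [0.18 1.25] [0.0383]
75 0.186 0.0431 [0.18 1.17] [0.0419]
80 0.182 0.0457 [0.18 1.1 ] [0.0453]
85 0.178 0.0484 [0.18 1.03] [0.0484]
```

Emit:
{"name": "jog_arm", "arguments": {
  "deltas": [
    [[10, 0, 0, 0, 4], [10, 0, 0, 0, 8], [10, 0, 0, 0, 8], [50, 0, 0, 0, 8], [85, 0, 0, 0, 8], [85, 0, 0, 0, 8], [85, 0, 0, 0, 8], [85, 0, 0, -20, 8], [85, 0, 0, -60, 8], [85, 0, 0, -60, 8]]
  ]
}}

```text
t: 17.7
tool_pos: [0.5553, 0.0634, 0.1822]
tcp_rot: [[0.741, -0.671, 0.005], [-0.671, -0.741, -0.0], [0.003, -0.003, -1.0]]
ft_force: [0.1, -0.5, -0.1]
gripper_width: 0.0848
grip_force: 0.0
```

```bash
python3 s.py; python3 - <<'E'
from plant import imaging
import cv2
c=imaging.camera("wrist"); cv2.imwrite("pics/w3.png",c["frame"])
E
```

```text
17.7 [0.5553 0.0634 0.1822] q6 2.282 yaw_x -42.16 F tool [0.4 0.3 0.1] M [ 0.032 -0.004 -0.037] w 0.08477635673315895 0.0
```

View pics/w3.png

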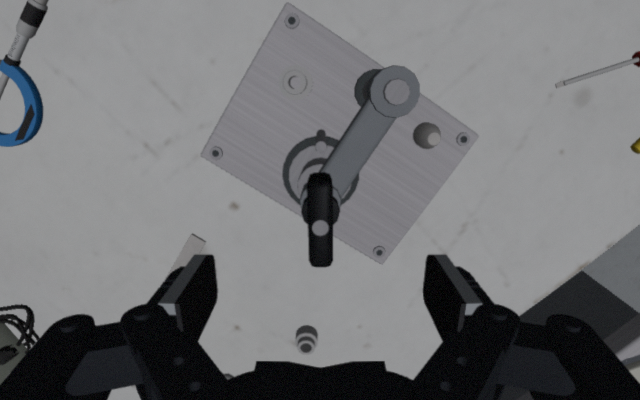

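The last view shows the arm home over the flange and the knob released, its bar still at the commanded angle (centre at (320,228)). The small parts are where they were, so I'm handing the job in.

```bash
python3 -c "
from plant import arm
print(arm.finish_job())"
```

```text
the job is handed in; nothing more can be done
None
```

I swung the clamp arm home onto its stop and tightened the knob about 92° past first touch (an estimate, within about 6°, from a noisy torque reading). I then let go and handed the job in at about 18 s; no verdict came back, and the last picture showed no disturbed parts.

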